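# Take the filter panel out of the bench fume extractor

## Task

Turn the swing tab on the bench extractor fully aside so that it no longer overlaps the filter panel, while the panel stays in its frame; then lift the panel out of the sloping face by its black grip bar and carry it to the plywood tray. Lower it in and let go only when it is down, lying flat inside the tray with the grip bar up. Leave the tab turned aside and the other things on the bench where they are.

Things in the scene. Friction and masses are not known exactly. Their poses are not given: they have to be found in the camera images.
- extractor: Grey bench fume extractor, fixed, 256 (x) x 190 (y) x 155 mm high. Origin: centre of underside; z up, x from low front to tall back. Its face rises towards +x at 30 degrees from level: u = (cos30,0,sin30) up the slope, n = (-sin30,0,cos30) out of it (this frame). The panel's recess, 146 (u) x 136 (y) x 12 mm deep, open along n, has its floor centre at (-41.7,0,82.1) mm.
- tab (a joint): Steel swing tab at the face's upper rim: 42 mm from pivot to round end, 16 wide, 6 thick, top 10 mm above the panel's face. Turns about n, -1.7 to 1.7 rad. 0: points down the slope, end 17 mm over the panel; positive: end goes to the extractor's -y, negative: to +y. Either way will do; clear of the panel beyond 1.1, square across at 1.57. Starts within 0.5 of 0. Stays where left (0.07 N m).
- tab_pivot (a point): Pivot axis of the tab, at mid thickness of the tab (3 mm under its top), 95 mm up the slope from the middle of the panel; fixed to the extractor.
- tab_knob (a point): Centre of the top of the tab's knob: a round steel post on the tab's end, 14 mm in diameter, standing 28 mm above the tab's top along n, its axis 34 mm from the pivot axis. Can be pinched or pushed. At joint 0 its axis is 61 mm up the slope from the middle of the grip bar.
- panel: Filter panel: rigid aluminium plate with dark mesh, 140 (x) x 130 (y) x 10 mm, about 350 g, loose in the recess with 3 mm play. Origin: centre of underside; seated, its x lies along u, z along n. A black grip bar along y stands on the middle of its face: 90 long, 14 thick (x), from 10 to 42 mm above the underside. Centre of mass under the bar. Comes straight out along n once the tab is aside.
- panel_grip (a point): Centre of the top edge of the panel's grip bar, 42 mm above the panel's underside; axes as the panel's.
- tray_in (a point): Centre of the inner floor (5 mm above the bench) of the square plywood tray, fixed, to the left or right of the extractor as the robot sees it. Inside 200 x 200 mm, rim 22 mm above the bench. z up, x and y along the sides. The panel fits in it at any yaw.
- jar: Bystander, to be left alone: small capped glass jar, 48 mm across, 65 mm tall, standing between extractor and tray.
- glue: Bystander, to be left alone: yellow glue bottle with red cap, 60 mm across, 160 mm tall.
- screwdriver: Bystander, to be left alone: screwdriver lying in front, nearest the robot.
- shank_a: Bystander, to be left alone: loose wooden piano lever, 200 x 18 x 30 mm, at the left.
- shank_b: Bystander, to be left alone: loose wooden piano lever, 200 x 18 x 30 mm, at the right.
- cup: Bystander, to be left alone: steel cup, 70 mm across, 70 mm tall.
- rest: Bystander, to be left alone: black stepped rest block, 90 x 30 x 50 mm.

How it is judged:
By the outcome, as a careful person would: the job done as asked, in the order asked, and still so for the second after the job is handed in, with the robot touching nothing.
It also fails if it takes over 58 s, if anything falls off the work surface, if the arm or the gripper's body presses on something with over 40 N, if the wrist force passes 120 N, or if a joint passes its speed limit or range.

## Robot

A 6-joint arm with a two-finger parallel gripper is mounted at the origin on the work surface. World frame = base frame: x ahead of the robot, y to its left, z up, the work surface at z = 0. Lengths are in m, angles in rad, forces in N, time in s.
With the tool pointing down it reaches from about 0.275 to 0.825 m from the base axis. Payload 4.9 kg.
Tool frame: the origin (TCP) lies midway between the tips of the shut fingers; the grasp point (between the pads) lies 19 mm behind it; z points along the fingers, y is the line along which they close (so a half turn about z gives the same grasp; the last joint's range is limited). The gripper opens to 85 mm and grips with 20 to 120 N. Pads are 22 mm wide; open, the fingers measure 114 mm over their backs; the gripper's body (76 mm by 85 mm) begins 54 mm behind the grasp point. The pads swing forward as they close: fully open they stand 13 mm farther back than shut.
Start: joints at [1.164, 0.326, -0.193, 1.052, 0, 1.437], TCP at [0.148, 0.53, 0.231] pointing down, gripper open.
Joint ranges: [-2.65, 2.65], [-0.97, 1.79], [-1.3, 1.35], [-1.93, 2.1], [-1.47, 1.37], [-3.14, 3.14]. Speed limits (rad/s): [2.57, 2.57, 3.14, 3.14, 3.14, 3.14].

## Interface

Orientations are given as a unit quaternion [x, y, z, w].
In Python, from rig import arm, viewer, ticket gives the robot as it stands. The module is installed in compiled form; this text tells all that it offers.
- The arm moves only by the tool servo_tool, never from a script. Its argument "motion" is text: rows parted by semicolons, each of 7 numbers parted by spaces: the shift along the tool's x, y, z in units of 25 mm (1.0 is 25 mm), then the turn, a rotation vector about the tool's x, y, z in units of 6 degrees (1.0 is 6 degrees), then the finger opening in mm, from 0 to 85.4. In form: dx dy dz wx wy wz grip; .... A call has exactly 8 rows; each row shifts and turns the commanded pose from where the row before left it, along the tool's axes as they then stand; what a row does not reach is not made up. A row lasts 1/10 s, in which the tool goes at most 50 mm and 8.59 degrees, less where a joint would pass 70% of its speed; a pose out of reach is approached as far as the arm can. A call is refused whole if a number of a shift passes 1 or a number of a turn 1, either way. A call with a gripper value outside its range is refused whole. The fingers move at their own pace and stop on an object; "grip_force" is the grip in N (left out, the last holds). Time passes only in rows, so rows that do not move let the fingers close, or fill a call up. It gives the time, the measured TCP pose, the force, the opening and the grip force at its end, in the units of the state.
- arm.observe(): the state, without advancing time (a new reading comes with each control period).
- viewer.snapshot(name): name is "side" or "top"; returns a dict with "pixels" (384x512x3 uint8, red, green, blue), "range_z" (384x512 float32, m along the optical axis (not along the pixel's ray), 0 where there is no reading), "intrinsics" (3x3 intrinsics, pixels), "k1" (the pictures are not rectified: a ray, as slopes to the right and down, at radius r is drawn at 1 + k1 r^2 times it, then the intrinsics apply), "rvec" (rotation vector, rad) and "tvec" (3), from world to camera coordinates, as OpenCV has them. Camera axes: x right, y down, z forward; pixel columns grow to the right and rows downward; lengths in m; the calibration is good to about 2 mm. A picture is of the moment at which its call begins.
- ticket.finish_job(): hands the job in; it is judged then, once.
The state is a dict: "time_s": time; "joints": joint angles; "joint_velocities": joint speeds; "joint_efforts": joint torques, N m; "tool_pos": TCP position; "ee_rot": TCP orientation; "contact_force": force on the tool from outside, world axes, zero at the start; "ft_torque": the same for the moment, N m; "finger_gap": opening from 0.0 (shut) to 1.0 (fully open); "grasp_force": force on a finger pad.
Only numpy, scipy, OpenCV 4.12 (cv2) and the standard library are available. Lean on these libraries where they do the work, as an engineer would, in place of code of your own. Each camera call takes 0.05 s, during which the arm holds its last target. There are 200 camera calls.

## Working session

There is one attempt and no reset: what is moved stays moved. The work goes in short steps, Python scripts to look and compute and a tool call to move; the robot and the scene stay as the last step left them, time stands still between calls to the robot, and variables do not carry over. Pictures are saved under pics/ and viewed, at most 10 in all, crops included, and the job is handed in when it is done.

Besides the shell and the picture viewer there is one more tool, called after ">>>" as a command line: name --argument value ..., lists and objects as JSON in quotes. servo_tool: Moves the arm, as the interface text tells. Its arguments: {"type":"object","properties":{"motion":{"type":"string"},"grip_force":{"type":"number"}},"required":["motion"]}

```bash
mkdir -p pics
cat > h.py <<'E'
import numpy as np, cv2
from scipy.spatial.transform import Rotation as R
from rig import arm, viewer, ticket
def snap(n,f=None):
    s=viewer.snapshot(n)
    if f: cv2.imwrite('pics/'+f,cv2.cvtColor(s['pixels'],cv2.COLOR_RGB2BGR))
    return s
def cloud(s):
    K=np.array(s['intrinsics']);k=s['k1'];h,w=s['range_z'].shape
    u,v=np.meshgrid(np.arange(w),np.arange(h))
    p=np.stack([u,v],-1).reshape(-1,1,2).astype(float)
    q=cv2.undistortPoints(p,K,np.array([k,0,0,0,0.])).reshape(h,w,2)
    z=s['range_z'];P=np.dstack([q*z[...,None],z])
    Rm=cv2.Rodrigues(np.array(s['rvec'],float))[0]
    W=(P-np.array(s['tvec']).reshape(3))@Rm
    W[z==0]=np.nan
    return W
E
python3 - <<'E'
from h import *
for n in('top','side'):
    s=snap(n,n+'0.png');np.savez(n+'0.npz',W=cloud(s),px=s['pixels'])
    Rm=cv2.Rodrigues(np.array(s['rvec'],float))[0];print(n,-Rm.T@np.array(s['tvec']).reshape(3),s['k1'],s['intrinsics'])
print(arm.observe())
E
```

```text
top [ 3.99449896e-01 -1.76867574e-05  1.33951703e+00] 0.039263820339225264 [[399.21483861   0.         259.32361328]
 [  0.         399.21483861 193.35882404]
 [  0.           0.           1.        ]]
side [0.51419572 1.16909154 0.79946382] -0.1557718886153321 [[414.75302691   0.         258.89086013]
 [  0.         414.75302691 195.18058331]
 [  0.           0.           1.        ]]
{'time_s': 0.1, 'joints': array([ 1.16380103e+00,  3.26873985e-01, -1.93455398e-01,  1.05196993e+00,
        1.74827205e-05,  1.43660648e+00]), 'joint_velocities': array([-0.00014019, -0.00192438,  0.00075264,  0.00173274, -0.00047354,
       -0.0001607 ]), 'joint_efforts': array([ 1.38693671e-03, -4.44240224e+01,  2.63038015e+01,  7.87273224e-03,
       -1.04336093e-04, -3.58211125e-06]), 'tool_pos': array([0.14797069, 0.5292104 , 0.23058863]), 'ee_rot': array([ 1.35980106e-01,  9.90711283e-01, -7.21812130e-04, -2.09299384e-04]), 'contact_force': array([-0.52073288,  0.34204633, -0.03188548]), 'ft_torque': array([ 0.01333773, -0.02993911, -0.08633299]), 'grasp_force': 0.0, 'finger_gap': 0.9988091447383648}
```

View pics/top0.png

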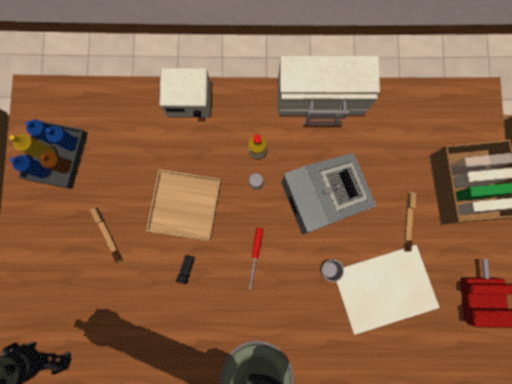

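View pics/side0.png

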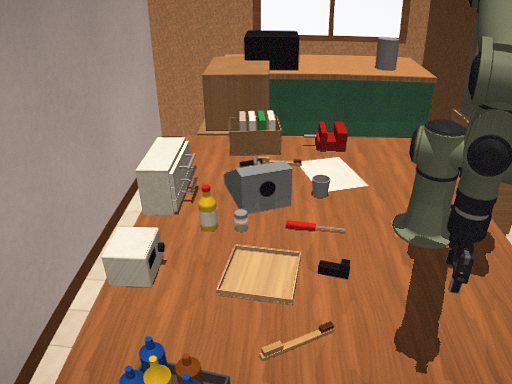

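Top view: the extractor is around (330,192), the tray (184,205), jar (257,181), glue (258,147), and cup (331,270). The extractor needs a closer look.

Run:
```python
from h import *
d=np.load('top0.npz');W=d['W'];px=d['px']
c=px[140:245,270:390,::-1];c=cv2.resize(c,None,fx=5,fy=5,interpolation=cv2.INTER_CUBIC)
cv2.imwrite('pics/crop0.png',c)
np.set_printoptions(linewidth=200)
print((W[148:236:4,278:382:4,2]*1000).round())
m=(W[...,2]>0.03)&(W[...,2]<.25);m[:140]=0;m[240:]=0;m[:,:272]=0;m[:,385:]=0
m=cv2.morphologyEx(m.astype(np.uint8),cv2.MORPH_OPEN,np.ones((3,3)))
# fit slope
P=W[m>0];print(P.min(0),P.max(0))
# tray
t=np.zeros(m.shape,bool);t[160:250,135:235]=1
T=W[t&(W[...,2]>.0)&(W[...,2]<.04)]
hsv=cv2.cvtColor(px,cv2.COLOR_RGB2HSV);print(hsv[205,184],hsv[240,130],W[205,184])
```

```text
[[ -4.  -3.   5.   1.   2.  -2.   2.  -7.   1.  -2.  -3.  -2.  -2.  -1.  -1.  -4.  -2.   1.   2.  -2.  -5.  -3.  -2.   1.  nan  -2.]
 [  2.  -2.   0.   2.   1.   1.   4.  -1.   0.  -1.  -1.   1.  -0.  -4.   1.   1.   1.  -4.  -8.   1.  -1.  -2.  -5.  nan  -1.  -0.]
 [ -6.  -0.   3.  -8.   2.   6.  -5.  -4.  -3.  -1.   1.  -3.  -3.  -2.   0.   2.  70.  60.  50.  41.  -2.  -5.   2.  -0.   0.  -5.]
 [ -1.  -4.  -2.  -1.  -4.   1.  -3.  -2.   0.  -2.  -6.   5. 109.  96.  91.  82.  74.  68.  56.  49.   3.  -1.  -0.   1.   1.  -0.]
 [  1.  -2.  -1.  -4.   1.  -4.  -1.  -2.   1. 136. 126. 121. 110. 101.  91.  86.  74.  65.  56.  51.  -3.   1.  -3.  -7.  -7.  -4.]
 [  1.   3.   1.  -0.   1.  -1. 157. 155. 146. 138. 128. 127. 111.  91.  97.  88.  78.  66.  63.  56.  48.  -4.  -4.  -1.  -0.  -4.]
 [ -1.  -1.   2. 152. 153. 155. 152. 153. 151. 137. 130. 123. 114. 109. 102.  90. 106. 118.  69.  60.  52.  -2.  -1.   2.   0.   2.]
 [  2.  -1. 154. 153. 158. 155. 156. 157. 149. 139. 135. 116. 117. 108. 101.  89. 105. 116. 112.  66.  58.  51.   1.  -2.   1.  -0.]
 [ -1.  60. 147. 154. 159. 152. 151.
[... 1265 characters left out ...]
1.  -2.   1.  -3.   1.   3.]
 [ -2.  -1.   0.  -2.  -1.  56. 144. 155. 151. 153. 153. 152. 156. 148. 140. 131.   1.  -0.   2.  -3.  -1.  -2.   0.  -1.   3.  -2.]
 [ -0.   4.   1.  -2.   1.  14. 111. 152. 152. 157. 152. 157. 154.  -4.  -6.  -6.   4.   4.   4.  -0.   1.  -2.  -9.   2.  -0.  -2.]
 [ -0.   0.  -3.  -1.   3.  -1.  73. 155. 153. 154. 148.  -4.  -0.   3.  -1.   1.   1.   3.   0.  -1.  -3.  -1.  -1.   0.  -2.   0.]
 [ -0.  -0.  -5.   1.   5.  -2.  32. 125.   1.  -1.   2.  -4.  -3.  -4.  -4.  -5.   0.  -4.  -0.  -2.  -4.  -5.  -3.   2.   2.  -1.]]
[ 0.45339835 -0.38267511  0.03003641] [ 0.71699887 -0.08182895  0.16156637]
[ 16 123 195] [ 12 160 143] [0.54942869 0.24443227 0.00241407]
```

View pics/crop0.png

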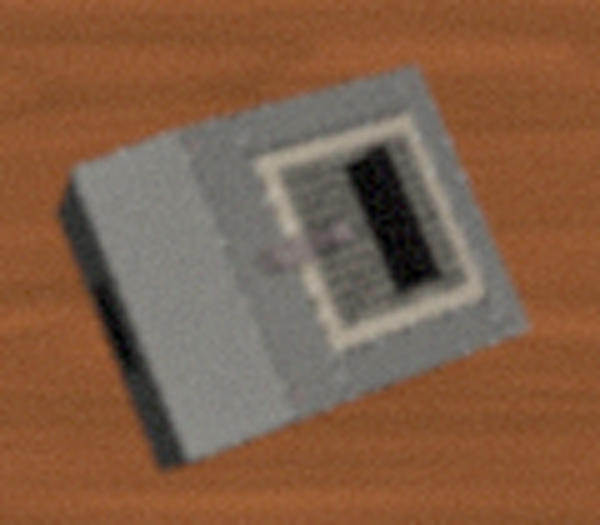

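The crop shows the tall back at the left (world +y), with the face falling to the right. The grip bar runs from (370,150) to (420,290) and the tab from (270,260) to its knob near (345,235). Next I'll fit the frames.

```bash
cat > fit.py <<'E'
from h import *
import sys
np.set_printoptions(precision=4,suppress=True,linewidth=160)
def run(W,px):
    roi=np.zeros(W.shape[:2],bool);roi[140:240,272:385]=1
    m=roi&(W[...,2]>.03)&(W[...,2]<.25)
    m=cv2.morphologyEx(m.astype(np.uint8),cv2.MORPH_OPEN,np.ones((3,3)))
    P=W[m>0]
    r=cv2.minAreaRect((P[:,:2]*1000).astype(np.float32));print('rect',r)
    b=cv2.boxPoints(r)
    e=b[1]-b[0],b[2]-b[1];l=max(e,key=np.linalg.norm);ax=l/np.linalg.norm(l)
    if ax[1]<0: ax=-ax
    # slope plane: iterative fit of yaw-consistent plane
    hsv=cv2.cvtColor(px,cv2.COLOR_RGB2HSV)
    s=(P[:,:2]*1000-r[0])@ax
    Z=P[:,2]
    t=P[:,:2]*1000-r[0]; lat=t@np.array([-ax[1],ax[0]])
    f=(s>-115)&(s<30)&(abs(lat)>72)&(abs(lat)<90)
    A=np.c_[P[f,:2],np.ones(f.sum())];c,*_=np.linalg.lstsq(A,Z[f],rcond=None)
    for _ in range(5):
        k=abs(A@c-Z[f])<.008;c,*_=np.linalg.lstsq(A[k],Z[f][k],rcond=None)
    n=np.array([-c[0],-c[1],1]);n/=np.linalg.norm(n);print('n',n,'tilt',np.degrees(np.arccos(n[2])),'yaw from plane',np.degrees(np.arctan2(-n[1],-n[0])),'rect',np.degrees(np.arctan2(ax[1],ax[0])))
    yaw=np.arctan2(-n[1],-n[0])
    return m,r,ax,c,n,hsv
d=np.load('top0.npz') if __name__=='__main__' else None
if d is not None:
    W,px=d['W'],d['px'];m,r,ax,c,n,hsv=run(W,px)
    H=((W@n)-c[2]*n[2])*1000 # height above face, mm
    V=hsv[...,2];black=(m>0)&(V<35)
    # restrict black to slope part
    S=((W[...,:2]*1000-r[0])@ax)
    black&=(S<40)
    print('bar px',black.sum(),'H pct',np.nanpercentile(H[black],[5,25,50,75,95]))
    top=black&(H>22);print('bar top n',top.sum(),'ctr',W[top].mean(0),cv2.minAreaRect((W[top][:,:2]*1000).astype(np.float32)))
    # tab/knob
    u=np.cross([-n[1],n[0],0],n);
    u=np.array([-n[0]*n[2],-n[1]*n[2],1-n[2]**2]);u/=np.linalg.norm(u)
    v=np.cross(n,u);B=W[top].mean(0)
    k=(m>0)&~black&(H>15)
    print('knob candidates'); 
    for y,x in np.argwhere(k): 
        q=(W[y,x]-B)*1000;print(y,x,px[y,x],H[y,x].round(1),'u,y',(q@u).round(1),(q@v).round(1)) if abs(q@v)<60 and 0<q@u<120 else 0
    print('u',u,'v',v)
    # tray
    t=np.zeros(m.shape,np.uint8);t[160:250,135:235]=1
    t&=((hsv[...,1]<142)&(V>130)).astype(np.uint8);t=cv2.morphologyEx(t,cv2.MORPH_OPEN,np.ones((3,3)))
    cs=max(cv2.findContours(t,0,2)[0],key=cv2.contourArea)[:,0]
    cam=np.array([.39945,0,1.33952]);Q=W[cs[:,1],cs[:,0]]
    G=cam+(Q-cam)*((.022-cam[2])/(Q[:,2]-cam[2]))[:,None]
    print('tray',cv2.minAreaRect((G[:,:2]*1000).astype(np.float32)))
    for nm,(x0,x1,y0,y1) in dict(jar=(245,270,168,192),glue=(245,272,130,165)).items():
        w=W[y0:y1,x0:x1].reshape(-1,3);w=w[w[:,2]>.03];print(nm,w.mean(0),w[:,2].max())
E
python3 fit.py
```

```text
rect ((587.0844116210938, -232.10301208496094), (190.48985290527344, 259.7457275390625), 21.376779556274414)
n [ 0.184  -0.4676  0.8646] tilt 30.16826684209637 yaw from plane 111.48149352933382 rect 111.37676
bar px 214 H pct [ 6.5277 13.3562 21.4058 28.5741 31.3898]
bar top n 101 ctr [ 0.6082 -0.2886  0.1172] ((609.21142578125, -288.649658203125), (82.15205383300781, 13.416258811950684), 19.776735305786133)
knob candidates
170 343 [65 61 54] 27.9 u,y 5.1 -44.3
170 344 [42 39 35] 26.8 u,y 0.0 -43.6
171 342 [63 62 56] 20.6 u,y 3.3 -43.3
184 337 [101  91  92] 35.2 u,y 58.9 -7.7
184 338 [110 105  98] 38.1 u,y 58.0 -6.4
185 335 [84 80 76] 30.7 u,y 63.8 -7.1
185 336 [100  96  93] 32.0 u,y 61.3 -6.1
185 337 [117 107 104] 35.1 u,y 60.5 -4.8
185 338 [127 119 114] 35.2 u,y 56.8 -3.8
185 339 [117 112 107] 34.0 u,y 51.8 -3.0
186 333 [94 87 84] 17.5 u,y 60.3 -7.6
186 334 [94 86 84] 26.1 u,y 64.7 -5.7
186 335 [96 87 88] 31.2 u,y 65.8 -4.2
186 336 [104  97  94] 34.9 u,y 65.7 -2.9
186 337 [120 112 110] 36.2 u,y 63.1 -1.8
186 338 [124 117 113] 32.6 u,y 55.9 -1.2
186 339 [125 114 112] 35.1 u,y 54.5 -
[... 881 characters left out ...]
16.2 u,y 88.1 -1.8
190 333 [88 86 82] 19.2 u,y 68.4 4.2
190 334 [78 73 69] 16.4 u,y 61.9 4.9
191 325 [124 113 111] 17.1 u,y 97.8 -0.8
191 326 [126 116 113] 17.7 u,y 94.6 0.2
191 327 [133 123 118] 18.7 u,y 91.9 1.3
192 326 [119 109 108] 16.7 u,y 95.3 3.0
192 327 [124 114 110] 16.7 u,y 91.6 3.9
193 354 [35 31 22] 29.3 u,y 2.0 34.6
195 355 [38 35 33] 30.7 u,y 2.9 41.5
196 354 [53 50 47] 23.1 u,y 0.6 42.9
196 355 [65 62 60] 28.1 u,y 1.8 44.2
u [-0.3166  0.8045  0.5025] v [-0.9305 -0.3662  0.    ]
tray ((549.786376953125, 242.9371337890625), (212.98040771484375, 213.26634216308594), 80.91690826416016)
jar [0.6231 0.0036 0.0596] 0.07220513334460348
glue [ 0.7264 -0.0002  0.1079] 0.1625917249340202
```

```bash
cat > g.py <<'E'
from h import *
np.set_printoptions(precision=3,suppress=True,linewidth=160)
yaw=np.radians(111.2);c,s=np.cos(yaw),np.sin(yaw);C,S=np.cos(np.pi/6),.5
u=np.array([c*C,s*C,S]);n=np.array([-c*S,-s*S,C]);v=np.cross(n,u)
B=np.array([.6085,-.2890,.1175])
Rt=np.c_[np.cross(u,-n),u,-n]   # tool x,y,z
def pt(a,b,H): return B+(a*u+b*v+(H-30)*n)/1000
def go(p,Rg=None):
    o=arm.observe();R0=R.from_quat(o['ee_rot'])
    print('t',round(o['time_s'],2),'pos',o['tool_pos'],'rel(u,v,H)',np.array([u,v,n])@(o['tool_pos']-B)*1000+[0,0,30],'shift units',R0.inv().apply(p-o['tool_pos'])/.025,end=' ')
    if Rg is not None: print('turn units',np.degrees((R0.inv()*R.from_matrix(Rg)).as_rotvec())/6,end=' ')
    print('F',o['contact_force'],'gap',o['finger_gap']*85.4)
E
python3 - <<'E'
from g import *
print(Rt,pt(60,0,80));go(pt(60,0,80)+[0,0,.03],Rt)
E
```

```text
[[-0.932 -0.313 -0.181]
 [-0.362  0.807  0.466]
 [ 0.     0.5   -0.866]] [ 0.599 -0.264  0.191]
t 0.1 pos [0.148 0.529 0.231] rel(u,v,H) [ 861.407  133.477 -336.75 ] shift units [-25.912 -25.691   0.424] turn units [-4.838  1.6   -5.998] F [-0.521  0.342 -0.032] gap 85.29830096065636
```

>>> servo_tool --motion "-1 -1 -0.2 0 0 0 85; -1 -1 -0.2 0 0 0 85; -1 -1 -0.2 0 0 0 85; -1 -1 -0.2 0 0 0 85; -1 -1 0 0 0 0 85; -1 -1 0 0 0 0 85; -1 -1 0 0 0 0 85; -1 -1 0 0 0 0 85"

```text
time_s: 0.9
tool_pos: [0.2871, 0.2818, 0.2511]
ee_rot: [0.136, 0.991, -0.0, -0.0]
contact_force: [0.4, -0.2, 0.7]
finger_gap: 0.993
grasp_force: 0.0
```

>>> servo_tool --motion "-1 -1 0 0 0 0 85; -1 -1 0 0 0 0 85; -1 -1 0 0 0 0 85; -1 -1 0 0 0 0 85; -1 -1 0 0 0 0 85; -1 -1 0 0 0 0 85; -1 -1 0 0 0 0 85; -1 -1 0 0 0 0 85"

```text
time_s: 1.7
tool_pos: [0.4258, 0.0353, 0.2511]
ee_rot: [0.136, 0.991, 0.0, -0.0]
contact_force: [1.0, 0.7, 0.0]
finger_gap: 0.996
grasp_force: 0.0
```

Run:
```python
from g import *
go(pt(60,0,80)+[0,0,.03],Rt)
```

```text
t 1.7 pos [0.426 0.035 0.251] rel(u,v,H) [385.84   53.015 -38.519] shift units [-9.888 -9.658  1.207] turn units [-4.823  1.604 -5.999] F [0.982 0.659 0.031] gap 85.01632627996239
```

>>> servo_tool --motion "-1 -1 0 0 0 0 60; -1 -1 0 0 0 0 60; -1 -1 0 0 0 0 60; -1 -1 0 0 0 0 60; -1 -1 0 0 0 0 32; -1 -1 0 0 0 0 32; -1 -1 0 0 0 0 32; -1 -1 0 0 0 0 32"

```text
time_s: 2.5
tool_pos: [0.5646, -0.211, 0.2507]
ee_rot: [0.136, 0.991, 0.0, -0.0]
contact_force: [0.8, -0.3, -0.8]
finger_gap: 0.372
grasp_force: 0.0
```

>>> servo_tool --motion "0 0 0 -0.6 0.2 -0.75 32; 0 0 0 -0.6 0.2 -0.75 32; 0 0 0 -0.6 0.2 -0.75 32; 0 0 0 -0.6 0.2 -0.75 32; 0 0 0 -0.6 0.2 -0.75 32; 0 0 0 -0.6 0.2 -0.75 32; 0 0 0 -0.6 0.2 -0.75 32; 0 0 0 -0.6 0.2 -0.75 32"

```text
time_s: 3.3
tool_pos: [0.5641, -0.21, 0.251]
ee_rot: [-0.179, 0.949, 0.254, -0.048]
contact_force: [0.7, -0.1, 0.1]
finger_gap: 0.371
grasp_force: 0.0
```

Run:
```python
from g import *
go(pt(60,0,60),Rt);print(arm.observe()['joints'])
s=snap('side','s1.png')
c=s['pixels'][110:260,190:390,::-1];cv2.imwrite('pics/s1c.png',cv2.resize(c,None,fx=4,fy=4,interpolation=cv2.INTER_CUBIC))
```

```text
t 3.3 pos [ 0.564 -0.21   0.251] rel(u,v,H) [144.434  12.823 100.769] shift units [-0.504 -3.379  1.63 ] turn units [ 0.002 -0.008  0.028] F [ 0.677 -0.076  0.055] gap 31.698362015190675
[-0.62   0.772  0.473  1.721  0.277 -1.057]
```

View pics/s1c.png

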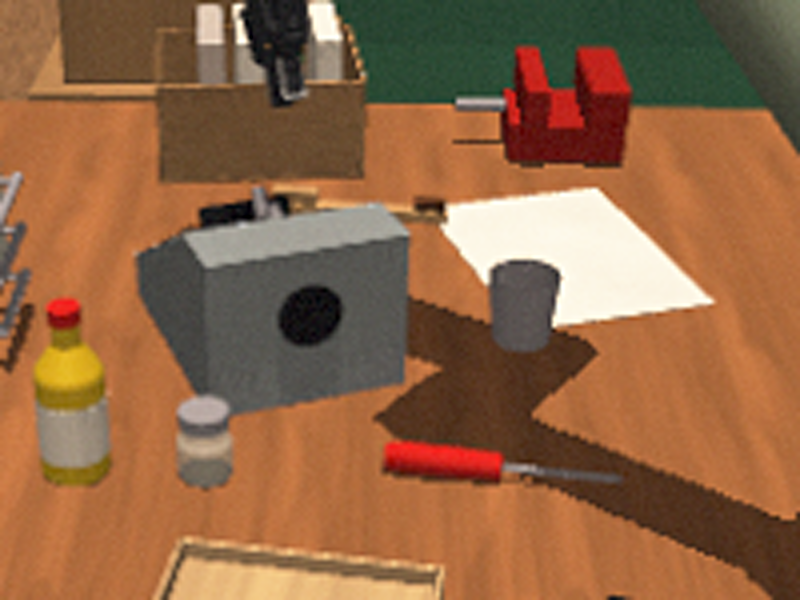

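The side crop shows the gripper tilted with its tips at (285,95), the knob top near (262,188) and the bar at (240,212). I'll check my knob estimate against this view.

```bash
cat >> g.py <<'E'
def proj(s,P):
    q,_=cv2.projectPoints(np.atleast_2d(P).astype(float),np.array(s['rvec'],float),np.array(s['tvec'],float),np.array(s['intrinsics'],float),np.array([s['k1'],0,0,0,0.]))
    return q[:,0]
E
python3 - <<'E'
from g import *
s=snap('side')
P=[pt(60,-1,36),pt(0,-45,30),pt(0,45,30),arm.observe()['tool_pos']]
print((proj(s,P)-[190,110])*4)
d=np.load('top0.npz');W=d['W']
Q=(W-B)@np.c_[u,v,n]*1000+[0,0,30]
k=(abs(Q[...,0]-60)<12)&(abs(Q[...,1])<20)&(Q[...,2]>31)
print('knob top',k.sum(),Q[k].mean(0),np.median(Q[k],0))
k=(abs(Q[...,0]-92)<10)&(abs(Q[...,1])<15)&(Q[...,2]>12);print('pivot head',Q[k].mean(0))
E
```

```text
[[260.779 187.967]
 [201.791 207.855]
 [290.1   194.473]
 [288.802 105.88 ]]
knob top 18 [60.949 -1.562 35.877] [62.404 -1.972 36.276]
pivot head [93.945  0.924 16.218]
```

>>> servo_tool --motion "-0.14 -0.84 0 0 0 0 32; -0.14 -0.84 0 0 0 0 32; -0.14 -0.84 0 0 0 0 32; -0.14 -0.84 0 0 0 0 32; 0 0 0.5 0 0 0 32; 0 0 0.5 0 0 0 32; 0 0 0.5 0 0 0 32; 0 0 0.5 0 0 0 32"

```text
time_s: 4.2
tool_pos: [0.5948, -0.249, 0.1659]
ee_rot: [-0.177, 0.95, 0.252, -0.047]
contact_force: [0.0, 0.3, 0.3]
finger_gap: 0.374
grasp_force: 0.0
```

Run:
```python
from g import *
go(pt(60.5,-1.5,16),Rt)
```

```text
t 4.2 pos [ 0.595 -0.249  0.166] rel(u,v,H) [60.77  -1.696 50.806] shift units [ 0.008 -0.004  1.392] turn units [-0.045  0.002 -0.012] F [0.012 0.328 0.342] gap 31.96956044055491
```

>>> servo_tool --motion "0 0 0.35 0 0 0 32; 0 0 0.35 0 0 0 32; 0 0 0.35 0 0 0 32; 0 0 0.35 0 0 0 32; 0 0 0 0 0 0 10; 0 0 0 0 0 0 10; 0 0 0 0 0 0 10; 0 0 0 0 0 0 10" --grip_force 25

```text
time_s: 5.0
tool_pos: [0.5884, -0.2338, 0.1347]
ee_rot: [-0.178, 0.95, 0.253, -0.048]
contact_force: [0.9, -2.1, -9.7]
finger_gap: 0.146
grasp_force: 26.2
```

Run:
```python
from g import *
go(pt(60.5,-1.5,16),Rt);print(arm.observe()['grasp_force'])
```

```text
t 5.0 pos [ 0.588 -0.234  0.135] rel(u,v,H) [59.436 -1.211 15.489] shift units [-0.012  0.042 -0.021] turn units [-0.031 -0.009 -0.001] F [ 0.945 -2.072 -9.655] gap 12.50109251315387
26.165149211883545
```

>>> servo_tool --motion "0.26 0.01 0 0 0 0 10; 0.26 0.06 0 0 0 0 10; 0.24 0.11 0 0 0 0 10; 0.21 0.16 0 0 0 0 10; 0.18 0.19 0 0 0 0 10; 0.14 0.22 0 0 0 0 10; 0.09 0.25 0 0 0 0 10; 0.04 0.26 0 0 0 0 10"

```text
time_s: 5.8
tool_pos: [0.5396, -0.227, 0.1488]
ee_rot: [-0.177, 0.951, 0.248, -0.055]
contact_force: [-17.6, -18.5, -11.4]
finger_gap: 0.148
grasp_force: 24.9
```

Run:
```python
from g import *
go(pt(94,34,16),Rt);print(arm.observe()['grasp_force'])
s=snap('side','s2.png')
c=s['pixels'][130:200,210:310,::-1];cv2.imwrite('pics/s2c.png',cv2.resize(c,None,fx=7,fy=7,interpolation=cv2.INTER_CUBIC))
```

```text
t 5.8 pos [ 0.54  -0.227  0.149] rel(u,v,H) [87.291 41.868 15.755] shift units [-0.313  0.27  -0.017] turn units [-0.093 -0.152 -0.058] F [-17.553 -18.487 -11.356] gap 12.645784102981732
24.93259906768799
```

View pics/s2c.png

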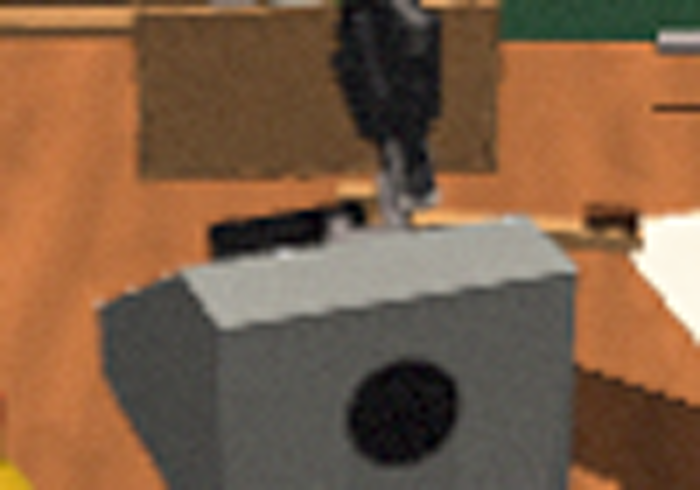

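The side crop shows the fingers holding the knob at about (395,200), beside the bar, so the tab has swung toward the robot. The wrist force is high though, so I'll hold and re-read.

>>> servo_tool --motion "0 0 0 0 0 0 10; 0 0 0 0 0 0 10; 0 0 0 0 0 0 10; 0 0 0 0 0 0 10; 0 0 0 0 0 0 10; 0 0 0 0 0 0 10; 0 0 0 0 0 0 10; 0 0 0 0 0 0 10"

```text
time_s: 6.65
tool_pos: [0.5383, -0.2257, 0.1497]
ee_rot: [-0.177, 0.95, 0.25, -0.056]
contact_force: [-18.8, -15.5, -9.1]
finger_gap: 0.145
grasp_force: 25.8
```

Run:
```python
from g import *
go(pt(94,34,16),Rt);o=arm.observe();print(o['grasp_force'],o['joints'],np.array([u,v,n])@o['contact_force'],o['ft_torque'])
d=cloud(snap('top'));px=snap('top')['pixels']
Q=(d-B)@np.c_[u,v,n]*1000+[0,0,30]
k=(Q[...,0]>50)&(Q[...,0]<120)&(abs(Q[...,1])<60)&(Q[...,2]>5)&(Q[...,2]<14)
print(k.sum());print(Q[k].round())
```

```text
t 6.65 pos [ 0.538 -0.226  0.15 ] rel(u,v,H) [89.177 42.578 15.733] shift units [-0.342  0.195 -0.018] turn units [-0.053 -0.162 -0.066] F [-18.838 -15.51   -9.119] gap 12.363319746067399
25.77356904745102 [-0.653  0.802  0.273  1.502  0.246 -1.078] [-11.183  23.172  -4.074] [-3.934  3.041  2.088]
65
[[106. -55.   7.]
 [ 79. -39.   5.]
 [ 57. -24.   5.]
 [ 81. -20.   6.]
 [ 96.  -7.   5.]
 [ 94.  -6.   7.]
 [ 91.  -4.  12.]
 [100.  -4.   8.]
 [ 97.  -3.   9.]
 [101.  -1.   8.]
 [101.   0.  11.]
 [ 99.   1.  14.]
 [115.  -2.   5.]
 [102.   2.   7.]
 [101.   3.  10.]
 [ 97.   4.   9.]
 [ 97.   5.  14.]
 [ 90.   6.  11.]
 [ 84.   6.   8.]
 [100.   5.   8.]
 [ 98.   7.   9.]
 [ 95.   8.  10.]
 [ 91.   8.   9.]
 [ 88.   9.  10.]
 [ 99.   9.   9.]
 [ 99.  11.  12.]
 [ 91.  11.   8.]
 [ 89.  12.  10.]
 [ 84.  13.   9.]
 [ 99.  12.   7.]
 [100.  13.  12.]
 [ 93.  14.   9.]
 [ 88.  15.   7.]
 [ 84.  16.   7.]
 [ 81.  17.   8.]
 [101.  15.   7.]
 [ 97.  16.   7.]
 [ 98.  17.  12.]
 [ 91.  18.   8.]
 [ 88.  19.   9.]
 [ 85.  20.  10.]
 [ 98.  19.   6.]
 [ 97.  20.   9.]
 [ 91.  21.   7.]
 [ 91.  22.  11.]
 [ 85.  23.   8.]
 [ 81.  24.   8.]
 [ 98.  21.   5.]
 [ 98.  23.   9.]
 [ 97.  24.  11.]
 [ 91.  25.   9.]
 [ 88.  26.  10.]
 [ 96.  25.   5.]
 [ 96.  27.   9.]
 [ 91.  27.   8.]
 [ 93.  29.  14.]
 [ 99.  28.   6.]
 [ 96.  29.   7.]
 [ 95.  31.  11.]
 [ 95.  32.   5.]
 [ 96.  33.  10.]
 [ 98.  35.   6.]
 [ 95.  36.   7.]
 [105.  40.   6.]
 [ 89.  60.   5.]]
```

>>> servo_tool --motion "0 0 0 0 0 0 32; 0 0 0 0 0 0 32; 0 0 0 0 0 0 32; 0 0 0 0 0 0 32; 0 0 -0.5 0 0 0 32; 0 0 -0.5 0 0 0 32; 0 0 -0.5 0 0 0 32; 0 0 -0.5 0 0 0 32"

```text
time_s: 7.55
tool_pos: [0.5549, -0.2435, 0.1957]
ee_rot: [-0.178, 0.95, 0.253, -0.047]
contact_force: [0.4, 0.1, -0.4]
finger_gap: 0.375
grasp_force: 0.0
```

Run:
```python
from g import *
go(pt(94,34,66),Rt);o=arm.observe();print(o['joints'],np.array([u,v,n])@o['contact_force'],o['ft_torque'])
for _ in range(1):
    d=cloud(snap('top'))
Q=(d-B)@np.c_[u,v,n]*1000+[0,0,30]
k=(Q[...,0]>60)&(Q[...,0]<125)&(abs(Q[...,1])<55)&(Q[...,2]>24)&(Q[...,2]<42)
print(k.sum(),Q[k].round().tolist())
```

```text
t 7.55 pos [ 0.555 -0.244  0.196] rel(u,v,H) [92.598 33.508 66.787] shift units [0.02  0.056 0.031] turn units [-0.027 -0.     0.011] F [ 0.378  0.082 -0.351] gap 31.997528362982322
[-0.665  0.818  0.421  1.632  0.257 -1.096] [-0.228 -0.382 -0.274] [-0.439 -0.156 -0.009]
22 [[89.0, 27.0, 35.0], [87.0, 28.0, 36.0], [90.0, 27.0, 26.0], [94.0, 29.0, 35.0], [94.0, 30.0, 39.0], [90.0, 31.0, 38.0], [95.0, 30.0, 30.0], [97.0, 31.0, 36.0], [97.0, 33.0, 40.0], [88.0, 33.0, 34.0], [97.0, 33.0, 30.0], [98.0, 34.0, 35.0], [94.0, 35.0, 36.0], [90.0, 36.0, 35.0], [89.0, 37.0, 38.0], [96.0, 35.0, 27.0], [96.0, 37.0, 32.0], [94.0, 38.0, 34.0], [92.0, 39.0, 35.0], [90.0, 40.0, 37.0], [92.0, 39.0, 25.0], [89.0, 40.0, 26.0]]
```

>>> servo_tool --motion "-0.34 -0.93 0 0 0 0 45; -0.34 -0.93 0 0 0 0 45; -0.34 -0.93 0 0 0 0 45; -0.34 -0.93 0 0 0 0 45; 0 0 0.25 0 0 0 45; 0 0 0.25 0 0 0 45; 0 0 0.25 0 0 0 45; 0 0 0.25 0 0 0 45"

```text
time_s: 8.4
tool_pos: [0.6106, -0.2941, 0.128]
ee_rot: [-0.178, 0.95, 0.253, -0.047]
contact_force: [-0.3, -0.3, 0.6]
finger_gap: 0.527
grasp_force: 0.0
```

Run:
```python
from g import *
go(pt(0,0,5),Rt)
s=snap('side','s3.png');c=s['pixels'][120:200,200:320,::-1];cv2.imwrite('pics/s3c.png',cv2.resize(c,None,fx=6,fy=6,interpolation=cv2.INTER_CUBIC))
```

```text
t 8.4 pos [ 0.611 -0.294  0.128] rel(u,v,H) [ 0.439 -0.134 41.843] shift units [ 0.005 -0.012  1.474] turn units [-0.033  0.     0.01 ] F [-0.292 -0.328  0.647] gap 44.99627901390531
```

View pics/s3c.png

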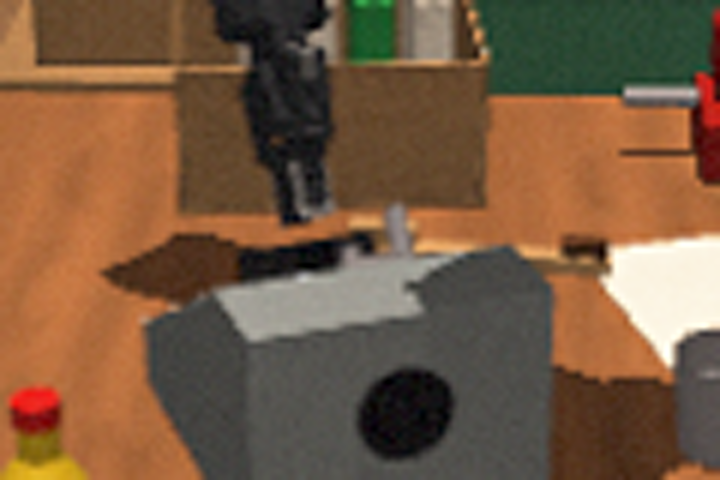

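The crop shows the tab knob at (398,230), clear to the right of the bar at (240–365,255), with the fingers straddling the bar from above. I'll go down and grip.

>>> servo_tool --motion "0 0 0.3 0 0 0 45; 0 0 0.3 0 0 0 45; 0 0 0.3 0 0 0 45; 0 0 0.3 0 0 0 45; 0 0 0.25 0 0 0 45; 0 0 0 0 0 0 10; 0 0 0 0 0 0 10; 0 0 0 0 0 0 10" --grip_force 60

```text
time_s: 9.25
tool_pos: [0.6045, -0.2788, 0.0954]
ee_rot: [-0.178, 0.95, 0.253, -0.047]
contact_force: [0.8, -0.7, -1.9]
finger_gap: 0.153
grasp_force: 58.8
```

>>> servo_tool --motion "0 0 0 0 0 0 10; 0 0 0 0 0 0 10; 0 0 -0.2 0 0 0 10; 0 0 -0.2 0 0 0 10; 0 0 -0.3 0 0 0 10; 0 0 -0.3 0 0 0 10; 0 0 -0.4 0 0 0 10; 0 0 -0.4 0 0 0 10"

```text
time_s: 10.05
tool_pos: [0.6126, -0.2995, 0.1352]
ee_rot: [-0.178, 0.95, 0.253, -0.047]
contact_force: [-0.5, -0.1, -2.1]
finger_gap: 0.156
grasp_force: 58.6
```

Run:
```python
from g import *
go(pt(0,0,150),Rt);print(arm.observe()['grasp_force'])
```

```text
t 10.05 pos [ 0.613 -0.3    0.135] rel(u,v,H) [-0.935  0.011 50.994] shift units [-0.     0.026 -3.96 ] turn units [-0.028 -0.001  0.002] F [-0.525 -0.122 -2.057] gap 13.346783497139876
58.56507360935211
```

>>> servo_tool --motion "0 0 -0.7 0 0 0 10; 0 0 -1 0 0 0 10; 0 0 -1 0 0 0 10; 0 0.5 -0.87 0 0 0 10; 0 0.5 -0.87 0 0 0 10; 0 0.5 -0.87 0 0 0 10; 0 0.3 -0.5 0 0 0 10; 0 0 0 0 0 0 10"

```text
time_s: 10.85
tool_pos: [0.6079, -0.3171, 0.2752]
ee_rot: [-0.177, 0.953, 0.244, -0.038]
contact_force: [-0.1, -1.2, -3.1]
finger_gap: 0.147
grasp_force: 61.4
```

```bash
cat >> g.py <<'E'
T=np.array([.5498,.2429,.022]);a=np.radians(80.9)
Rf=np.c_[[-np.sin(a),np.cos(a),0],[np.cos(a),np.sin(a),0],[0,0,-1]]
Rf[:,0]=np.cross(Rf[:,1],Rf[:,2])
E
python3 - <<'E'
from g import *
s=snap('side','s4.png')
go(T,Rf);print(arm.observe()['grasp_force'],arm.observe()['joints'])
E
```

```text
t 10.9 pos [ 0.608 -0.317  0.273] rel(u,v,H) [ 55.618  10.874 177.987] shift units [-5.689 14.197 19.345] turn units [ 4.712 -1.143  4.916] F [ 0.181  0.395 -3.569] gap 12.545791947712365
61.37452840805054 [-0.698  1.09   1.181  2.104  0.246 -1.121]
```

View pics/s4.png

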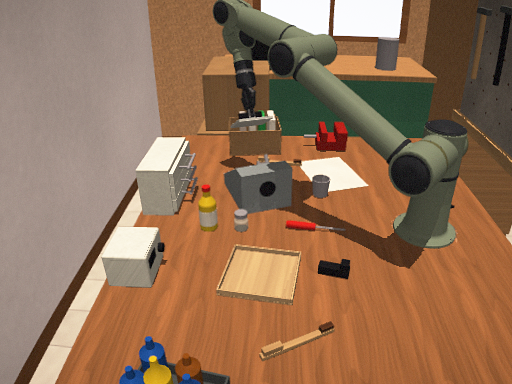

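The view shows the panel held in the gripper at about (258,122), well clear of the extractor, with the tab aside at (265,157). Joint 4 is at its end, so I'll untilt at once.

>>> servo_tool --motion "0 0 0 0.6 -0.14 0.6 10; 0 0 0 0.6 -0.14 0.6 10; 0 0 0 0.6 -0.14 0.6 10; 0 0 0 0.6 -0.14 0.6 10; 0 0 0 0.6 -0.14 0.6 10; 0 0 0 0.6 -0.14 0.6 10; 0 0 0 0.6 -0.14 0.6 10; 0 0 0 0.5 -0.14 0.6 10"

```text
time_s: 11.7
tool_pos: [0.607, -0.3161, 0.2706]
ee_rot: [0.073, 0.997, 0.003, -0.001]
contact_force: [-0.8, 0.1, -2.5]
finger_gap: 0.152
grasp_force: 61.2
```

Run:
```python
from g import *
go(T+[0,0,.23],Rf);print(arm.observe()['grasp_force'],arm.observe()['joints'])
```

```text
t 11.7 pos [ 0.607 -0.316  0.271] rel(u,v,H) [ 55.165  11.222 174.982] shift units [ 5.519 21.783  0.888] turn units [ 0.057 -0.022  0.12 ] F [-0.779  0.072 -2.501] gap 12.939166432550445
61.152613162994385 [-0.59   0.576  0.3    1.299  0.004 -0.444]
```

>>> servo_tool --motion "0.1 0.5 0 0.05 0 0.1 10; 0.25 0.98 0 0 0 0 10; 0.25 0.98 0 0 0 0 10; 0.25 0.98 0 0 0 0 10; 0.25 0.98 0 0 0 0 10; 0.25 0.98 0 0 0 0 10; 0.25 0.98 0 0 0 0 10; 0.25 0.98 0 0 0 0 10"

```text
time_s: 12.5
tool_pos: [0.5892, -0.1262, 0.2711]
ee_rot: [0.077, 0.997, 0.002, -0.002]
contact_force: [-0.0, 0.3, -1.9]
finger_gap: 0.152
grasp_force: 61.2
```

>>> servo_tool --motion "0.25 0.98 0 0 0 0 10; 0.25 0.98 0 0 0 0 10; 0.25 0.98 0 0 0 0 10; 0.25 0.98 0 0 0 0 10; 0.25 0.98 0 0 0 0 10; 0.25 0.98 0 0 0 0 10; 0.25 0.98 0 0 0 0 10; 0.25 0.98 0 0 0 0 10"

```text
time_s: 13.3
tool_pos: [0.5697, 0.0748, 0.2713]
ee_rot: [0.077, 0.997, 0.001, -0.002]
contact_force: [-0.0, -0.2, -3.4]
finger_gap: 0.156
grasp_force: 61.2
```

>>> servo_tool --motion "0.25 0.98 0 0 0 0 10; 0.25 0.98 0 0 0 0 10; 0.25 0.98 0 0 0 0 10; 0.25 0.98 0 0 0 0 10; 0.25 0.98 0 0 0 0 10; 0.25 0.7 0 0 0 0 10; 0.1 0.5 0 0 0 0 10; 0 0 0 0 0 0 10"

```text
time_s: 14.1
tool_pos: [0.5541, 0.2315, 0.2717]
ee_rot: [0.076, 0.997, 0.0, -0.001]
contact_force: [-0.3, 0.1, -3.5]
finger_gap: 0.155
grasp_force: 61.2
```

Run:
```python
from g import *
go(T,Rf);print(arm.observe()['grasp_force'],arm.observe()['joints'])
s=snap('side','s5.png')
```

```text
t 14.1 pos [0.554 0.231 0.272] rel(u,v,H) [ 514.352 -137.522  -88.948] shift units [0.216 0.42  9.987] turn units [ 0.005 -0.023  0.069] F [-0.285  0.132 -3.505] gap 13.267905076757021
61.19765281677246 [0.272 0.402 0.023 1.194 0.002 0.424]
```

View pics/s5.png

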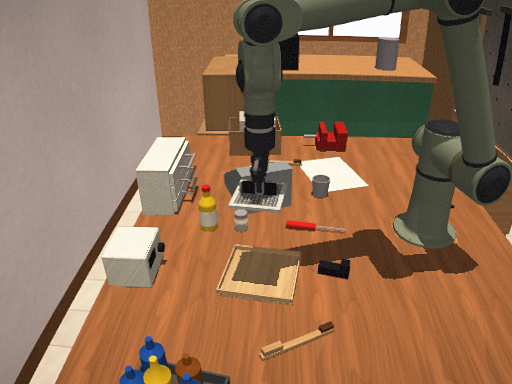

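The panel hangs level at (258,193) over the tray, and its shadow falls inside the tray. Lowering it.

>>> servo_tool --motion "0.1 0.2 1 0 0 0.07 10; 0.1 0.2 1 0 0 0 10; 0 0 1 0 0 0 10; 0 0 1 0 0 0 10; 0 0 1 0 0 0 10; 0 0 1 0 0 0 10; 0 0 1 0 0 0 10; 0 0 1 0 0 0 10"

```text
time_s: 14.95
tool_pos: [0.5519, 0.2395, 0.0716]
ee_rot: [0.081, 0.997, 0.0, -0.0]
contact_force: [-0.4, 0.0, -3.7]
finger_gap: 0.153
grasp_force: 61.3
```

Run:
```python
from g import *
go(T,Rf)
for nme in ('top',):
    d=cloud(snap('top','t6.png'));
    q=d[160:250,135:235].reshape(-1,3)
    k=(q[:,2]>.045)&(q[:,2]<.075)
    print(k.sum(),np.median(q[k],0))
    for sx in(-1,1):
        for sy in (-1,1):
            o=arm.observe()['tool_pos'];r=(q-o)@Rf
            kk=k&(abs(r[:,1]*sy-.055)<.012)&(abs(r[:,0]*sx-.05)<.014);print(sx,sy,kk.sum(),np.median(q[kk,2]) if kk.any() else 0)
```

```text
t 14.95 pos [0.552 0.239 0.072] rel(u,v,H) [ 421.472 -138.304 -266.347] shift units [0.103 0.122 1.984] turn units [ 0.003 -0.002 -0.041] F [-0.369  0.011 -3.691] gap 13.088680969746548
834 [0.533 0.203 0.066]
-1 -1 64 0.06647418628442375
-1 1 0 0
1 -1 63 0.06567309102098949
1 1 0 0
```

>>> servo_tool --motion "0.05 0.06 0.5 0 0 0 10; 0.05 0.06 0.5 0 0 0 10; 0 0 0.3 0 0 0 10; 0 0 0.2 0 0 0 10; 0 0 0.15 0 0 0 10; 0 0 0.1 0 0 0 10; 0 0 0.1 0 0 0 10; 0 0 0.05 0 0 0 10"

```text
time_s: 15.8
tool_pos: [0.5498, 0.2443, 0.0252]
ee_rot: [0.081, 0.997, 0.0, 0.0]
contact_force: [-0.4, -0.3, -3.3]
finger_gap: 0.153
grasp_force: 61.3
```

>>> servo_tool --motion "0 0 0.03 0 0 0 10; 0 0 0.03 0 0 0 10; 0 0 0.03 0 0 0 10; 0 0 0.03 0 0 0 10; 0 0 0.03 0 0 0 10; 0 0 0 0 0 0 10; 0 0 0 0 0 0 10; 0 0 0 0 0 0 10"

```text
time_s: 16.6
tool_pos: [0.5497, 0.2443, 0.0214]
ee_rot: [0.081, 0.997, 0.0, 0.0]
contact_force: [-0.4, -0.7, -3.7]
finger_gap: 0.152
grasp_force: 61.3
```

>>> servo_tool --motion "0 0 0.02 0 0 0 10; 0 0 0.02 0 0 0 10; 0 0 0.02 0 0 0 10; 0 0 0.02 0 0 0 10; 0 0 0 0 0 0 10; 0 0 0 0 0 0 10; 0 0 0 0 0 0 10; 0 0 0 0 0 0 10"

```text
time_s: 17.4
tool_pos: [0.5497, 0.2443, 0.02]
ee_rot: [0.081, 0.997, 0.0, 0.0]
contact_force: [-2.3, -0.2, 5.5]
finger_gap: 0.155
grasp_force: 62.4
```

It is down: the vertical force went from -3.7 to +5.5 N. Releasing.

>>> servo_tool --motion "0 0 0 0 0 0 45; 0 0 0 0 0 0 45; 0 0 0 0 0 0 45; 0 0 0 0 0 0 45; 0 0 0 0 0 0 45; 0 0 0 0 0 0 45; 0 0 -0.3 0 0 0 45; 0 0 -0.5 0 0 0 45"

```text
time_s: 18.2
tool_pos: [0.5489, 0.244, 0.0393]
ee_rot: [0.081, 0.997, 0.0, -0.001]
contact_force: [-1.1, -0.4, -0.9]
finger_gap: 0.527
grasp_force: 0.0
```

>>> servo_tool --motion "0 0 -1 0 0 0 45; 0 0 -1 0 0 0 45; 0 0 -1 0 0 0 45; 0 0 -1 0 0 0 45; 0 0 -1 0 0 0 45; 0 0 -1 0 0 0 45; 0 0 -0.5 0 0 0 45; 0 0 0 0 0 0 45"

```text
time_s: 19.0
tool_pos: [0.551, 0.2446, 0.2046]
ee_rot: [0.081, 0.997, 0.001, 0.002]
contact_force: [0.5, 0.4, 0.5]
finger_gap: 0.528
grasp_force: 0.0
```

Run:
```python
from g import *
s=snap('side');t=snap('top')
cv2.imwrite('pics/f.png',np.vstack([cv2.resize(np.hstack([s['pixels'][130:320,130:390],t['pixels'][130:320,90:390]]),None,fx=1.4,fy=1.4)])[...,::-1])
d=cloud(t);Q=(d-B)@np.c_[u,v,n]*1000+[0,0,30]
k=(Q[...,0]>40)&(Q[...,0]<125)&(abs(Q[...,1])<55)&(Q[...,2]>32)&(Q[...,2]<42);print('knob',np.median(Q[k],0))
print(arm.observe()['contact_force'],arm.observe()['tool_pos'])
d=cloud(s);hs=cv2.cvtColor(s['pixels'],cv2.COLOR_RGB2HSV)
r=(d-T)@Rf;k=(abs(r[...,0])<.06)&(abs(r[...,1])<.062)&(abs(r[...,1])>.02)&(d[...,2]<.04)&(d[...,2]>0)
q=d[k];A=np.c_[q[:,:2],np.ones(len(q))];print('panel plane',np.linalg.lstsq(A,q[:,2],rcond=None)[0],np.median(q,0))
```

```text
knob [91.653 34.212 37.274]
[ 0.837 -0.276 -0.185] [0.549 0.244 0.201]
panel plane [ 0.005 -0.013  0.017] [0.549 0.274 0.016]
```

View pics/f.png

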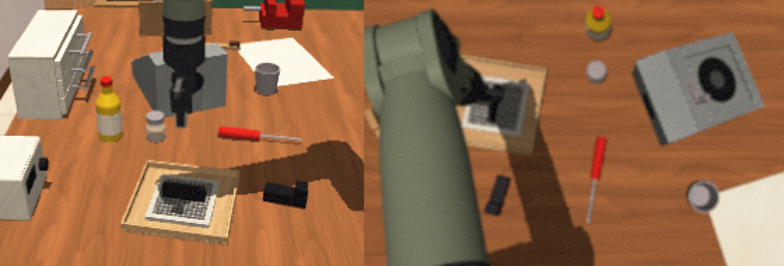

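The panel lies flat in the tray with its bar up, at (183,195) in the left view with its face at z≈15 mm. The tab is square aside, the other things are undisturbed and the arm is clear.

```bash
python3 -c "
from rig import ticket
print(ticket.finish_job())"
```

```text
the job is handed in; nothing more can be done
None
```

The tab is turned square aside and the panel lies flat in the tray with the grip bar up; I handed the job in at about 19 s, though joint 4 briefly read 2.104 rad against its listed 2.1 limit during the lift, which could count against it.

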